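# Return the sawn quadrant models to their work pans

## Task

Put the three quadrant models with the red, blue and yellow base plates into the work pans of the same colours, each set down gently, flat on the floor of the pan with its teeth up. The red one still sits in the model lifter: press the lifter's lever right down so that the model rises out of its pocket by itself, then take it. The model with the white base plate has just been glued, so leave it where it stands.

Things in the scene. Friction and masses are not known exactly. Their poses are not given: they have to be found in the camera images.
- model_red: quadrant (half-jaw) model: red base plate 64 x 38 x 12 mm, mint green stone 57 x 21 mm up to 20 mm, row of teeth up to 28 mm; 95 g. Origin: centre of its underside; x along its length, z up. Grasp across its 38 mm width (y). At the start seated in the lifter's pocket, length along the lifter's y, underside 28 mm above the bench, only its top 10 mm above the rim.
- model_blue: quadrant (half-jaw) model: blue base plate 64 x 38 x 12 mm, mint green stone 57 x 21 mm up to 20 mm, row of teeth up to 28 mm; 95 g. Origin: centre of its underside; x along its length, z up. Grasp across its 38 mm width (y). Stands on the bench.
- model_yellow: quadrant (half-jaw) model: yellow base plate 64 x 38 x 12 mm, mint green stone 57 x 21 mm up to 20 mm, row of teeth up to 28 mm; 95 g. Origin: centre of its underside; x along its length, z up. Grasp across its 38 mm width (y). Stands on the bench.
- model_white: quadrant (half-jaw) model: white base plate 64 x 38 x 12 mm, mint green stone 57 x 21 mm up to 20 mm, row of teeth up to 28 mm; 95 g. Origin: centre of its underside; x along its length, z up. Grasp across its 38 mm width (y). Stands on the bench; not to be moved.
- pan_red: open red plastic work pan, fixed, 170 x 126 mm and 32 mm high outside, walls and floor 3 mm. Origin: centre of its underside; x along its 170 mm length, away from the robot. A loose white crown box, 38 x 38 x 21 mm, lies in its +x end; the floor from x = -80 to +15 mm is free (middle of the free floor: x = -32 mm).
- pan_blue: open blue plastic work pan, fixed, 170 x 126 mm and 32 mm high outside, walls and floor 3 mm. Origin: centre of its underside; x along its 170 mm length, away from the robot. A loose white crown box, 38 x 38 x 21 mm, lies in its +x end; the floor from x = -80 to +15 mm is free (middle of the free floor: x = -32 mm).
- pan_yellow: open yellow plastic work pan, fixed, 170 x 126 mm and 32 mm high outside, walls and floor 3 mm. Origin: centre of its underside; x along its 170 mm length, away from the robot. A loose white crown box, 38 x 38 x 21 mm, lies in its +x end; the floor from x = -80 to +15 mm is free (middle of the free floor: x = -32 mm).
- lifter: model lifter bolted to the bench: grey body 88 (x) by 110 (y) by 46 mm high, forked steel lever 135 mm wide with a black pad in front (-x). Pocket in the middle of its top, 41.5 (x) by 67.5 (y), 18 mm deep; the lever drives the pocket's floor up 20 mm, bringing the model's underside to 48 mm above the bench, 2 mm over the rim. Origin: centre of its underside, z up.
- lever (a joint): angle of the lifter's lever (rad): 0 raised (start), 0.5 fully down at its stop; the ejector plate rises 40 mm per rad. About 4 N on the pad moves it; it is stiff and stays where it is left, with the model raised.
- lever_pad (a point): middle of the upper face of the black lever pad, 30 (lifter's x) by 56 mm (y). Lever up: 91 mm in front of (-x) the lifter's middle and 88 mm above the bench; it swings down on a radius of 115 mm to 103 mm in front and 32 mm above the bench, nothing underneath. Press it from above with closed fingers.
Things that resemble listed ones, but are neither listed nor needed, are in the scene too. Leave any pink look-alike of the model_blue alone.

How it is judged:
By the outcome, as a careful person would: the job done as asked, in the order asked, and still so for the second after the job is handed in, with the robot touching nothing.
It also fails if it takes over 104 s, if anything falls off the work surface, if the arm or the gripper's body presses on something with over 40 N, if the wrist force passes 120 N, or if a joint passes its speed limit or range.

## Robot

A 6-joint arm with a two-finger parallel gripper is mounted at the origin on the work surface. World frame = base frame: x ahead of the robot, y to its left, z up, the work surface at z = 0. Lengths are in m, angles in rad, forces in N, time in s.
With the tool pointing down it reaches from about 0.325 to 0.775 m from the base axis. Payload 9.3 kg.
Tool frame: the origin (TCP) lies midway between the tips of the shut fingers; the grasp point (between the pads) lies 19 mm behind it; z points along the fingers, y is the direction in which the jaws open and shut (so a half turn about z gives the same grasp; the last joint's range is limited). The gripper opens to 85 mm and grips with 20 to 120 N. Pads are 22 mm wide; open, the fingers measure 114 mm over their backs; the gripper's body (76 mm by 85 mm) begins 54 mm behind the grasp point. The pads swing forward as they close: fully open they stand 13 mm farther back than shut.
Start: joints at [0.992, 0.259, 0.021, 1.334, 0, 1.418], TCP at [0.227, 0.501, 0.231] pointing down, gripper open.
Joint ranges: [-3.04, 3.04], [-0.91, 1.82], [-1.04, 1.36], [-1.92, 1.95], [-1.52, 1.45], [-3.14, 3.14]. Speed limits (rad/s): [2.22, 2.22, 2.79, 3.14, 3.14, 3.14].

## Interface

Orientations are given as a rotation vector (axis times angle).
In Python, from workcell import robot gives the robot as it stands. The module is installed in compiled form; this text tells all that it offers.
- The arm moves only by the tool apply_moves, never from a script. Its argument "commands" is a list of rows, each a list of 5 numbers: the gripper's target within -1 to 1 (fully open at 1, half-way at 0, shut at -1), then the shift along the tool's x, y, z in mm, then the turn about the tool's z in rad. In form: [[gripper, dx, dy, dz, roll], ...]. A call has 1 to 20 rows; each row is the pose to reach, as a shift and turn from the pose commanded when the call began, along the tool's axes at that moment; what a row does not reach only later rows make up. A row lasts 1/10 s, in which the tool goes at most 50 mm and 8.59 degrees, less where a joint would pass 70% of its speed; a pose out of reach is approached as far as the arm can. A call with a gripper value outside its range is refused whole. The fingers move at their own pace and stop on an object; "squeeze" is the grip in N (left out, the last holds). Time passes only in rows, so rows that repeat a pose let the fingers close. It gives the time, the measured TCP pose, the force and the opening at its end, in the units of the state.
- robot.get_state(): the state, without advancing time (a new reading comes with each control period).
- robot.read_camera(name): name is "scene" or "top"; returns a dict with "img" (420x560x3 uint8, red, green, blue), "z_map" (420x560 float32, m along the optical axis (not along the pixel's ray), 0 where there is no reading), "K" (3x3 intrinsics, pixels), "pose" (4x4, takes a point from camera to world coordinates). Camera axes: x right, y down, z forward; pixel columns grow to the right and rows downward; lengths in m; the calibration is good to about 2 mm. A picture is of the moment at which its call begins.
- robot.sign_off(): hands the job in, once; it reports no verdict.
Trained networks look in a picture, given as the dict that the camera call returned (one of the last four; its "shot" number tells which), for a name from the list of things; names that differ only in an ending like _2 or _b are one class to them, and where a whole thing is asked for, a point or a joint stands for the part that bears it (a point fixed in the world has none). Each returns a list of dicts, best first, with "confidence" (0 to 1); they miss things now and then, are a little off and sometimes report something else, mostly with a low value. They report only what shows in the picture. A call takes as long as a camera call. They do not tell look-alikes from the thing itself.
- robot.trace(name, picture): "pixels" (420x560 bool, what is visible of it) and "bbox" ([left, top, right, bottom] in pixels, round what is visible of it).
The state is a dict: "clock": time; "joint_positions": joint angles; "qvel": joint speeds; "effort": joint torques, N m; "eef_pos": TCP position; "ee_rot": TCP orientation; "force": force on the tool from outside, world axes, zero at the start; "moment": the same for the moment, N m; "finger_gap": opening from 0.0 (shut) to 1.0 (fully open).
Only numpy, scipy, OpenCV 4.12 (cv2) and the standard library are available. Lean on these libraries where they do the work, as an engineer would, in place of code of your own. Each camera call takes 0.05 s, during which the arm holds its last target.

## Working session

There is one attempt and no reset: what is moved stays moved. The work goes in short steps, Python scripts to look and compute and a tool call to move; the robot and the scene stay as the last step left them, time stands still between calls to the robot, and variables do not carry over. Pictures are saved under pics/ and viewed, and the job is handed in when it is done.

Besides the shell and the picture viewer there is one more tool, called after "Request:" as a command line: name --pt "numbers of a row" for each row, then --argument value for the rest. apply_moves: Moves the arm, as the interface text tells. Its arguments: {"type":"object","properties":{"commands":{"type":"array","items":{"type":"array","items":{"type":"number"}}},"squeeze":{"type":"number"}},"required":["commands"]}

```bash
mkdir -p pics; cat > h.py <<'E'
import numpy as np, cv2
from workcell import robot
from scipy.spatial.transform import Rotation as R
def save(n,img,s=1):
    o=cv2.cvtColor(img,cv2.COLOR_RGB2BGR)
    if s!=1:o=cv2.resize(o,None,fx=s,fy=s,interpolation=cv2.INTER_CUBIC)
    cv2.imwrite('pics/'+n,o)
def cloud(p):
    z=p['z_map'];K=p['K'];v,u=np.indices(z.shape)
    P=np.stack([(u-K[0,2])/K[0,0]*z,(v-K[1,2])/K[1,1]*z,z],-1)
    W=P@p['pose'][:3,:3].T+p['pose'][:3,3]
    W[z==0]=np.nan
    return W
E
python3 - <<'E'
from h import *
print(robot.get_state())
for n in('scene','top'):
    p=robot.read_camera(n);save(n+'0.png',p['img'],1.42);print(n,p['pose'],p['K'],p['shot'])
    np.savez(n+'0.npz',**{k:p[k] for k in('img','z_map','K','pose')})
E
```

```text
{'clock': 0.0, 'joint_positions': array([9.92410862e-01, 2.59189379e-01, 2.07479428e-02, 1.33367915e+00,
       1.49524598e-05, 1.41820189e+00]), 'qvel': array([ 0.00070661,  0.00111245, -0.00128235, -0.00067786,  0.00194532,
        0.00098949]), 'effort': array([-1.62812979e-03, -5.55646956e+01,  3.44531608e+01,  1.37489353e-02,
       -2.10984413e-04,  1.22031545e-05]), 'eef_pos': array([0.22701632, 0.50065731, 0.23066225]), 'ee_rot': array([-6.63686954e-01, -3.07018875e+00,  1.93405324e-03]), 'force': array([-0.29919782,  0.06791162, -0.01461156]), 'moment': array([ 0.02988413, -0.00643188, -0.02409811]), 'finger_gap': 0.9990904577227327}
scene [[ 0.02089664  0.79880398 -0.60122836  1.14367909]
 [ 0.9997304  -0.01060683  0.02065476  0.02702655]
 [ 0.01012197 -0.60149788 -0.79881027  1.00134255]
 [ 0.          0.          0.          1.        ]] [[405.22769056   0.         279.65316911]
 [  0.         405.22769056 208.18344131]
 [  0.           0.           1.        ]] 1
top [[-0.09570515 -0.97365833  0.20695404  0.23888475]
 [-0.99539927  0.09265975 -0.02438171  0.06650184]
 [ 0.00456315 -0.20833535 -0.97804681  1.09882488]
 [ 0.          0.          0.          1.        ]] [[391.60224679   0.         278.131892  ]
 [  0.         391.60224679 208.52002608]
 [  0.           0.           1.        ]] 2
```

View pics/scene0.png

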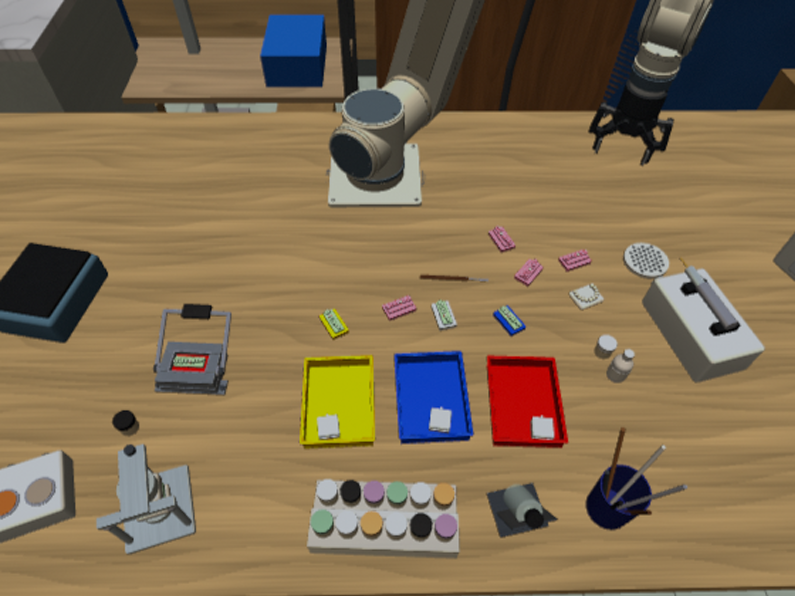

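View pics/top0.png

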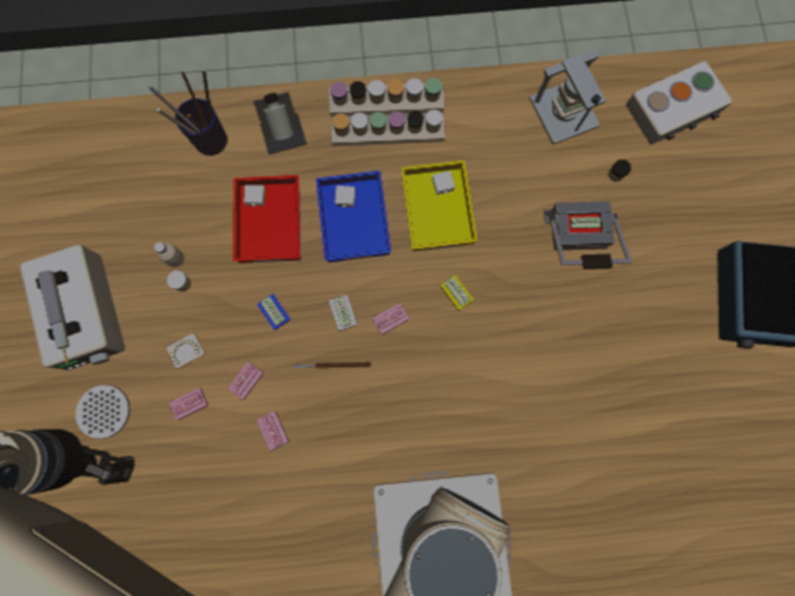

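The scene picture (at 1.42×) shows these targets:
- Blue model (509,320), yellow (333,323), white (443,315).
- Red model in the lifter (190,362), lever pad (196,311).
- Pans: yellow (338,400), blue (432,395), red (526,400).

Look-alikes for a model are the pink ones at (399,307), (501,238), (529,271) and (575,259), plus the cream arch at (586,295). I choose by base-plate colour.

```bash
cat >> h.py <<'E'
def fitrect(W,mask,zlo,zhi):
    P=W[mask];P=P[np.isfinite(P[:,0])&(P[:,2]>zlo)&(P[:,2]<zhi)]
    r=cv2.minAreaRect((P[:,:2]*1000).astype(np.float32))
    (cx,cy),(w,h),a=r
    if w<h: w,h,a=h,w,a+90
    return P,(round(cx,1),round(cy,1)),(round(w,1),round(h,1)),round((a+90)%180-90,1)
E
python3 - <<'E'
from h import *
for n in('scene','top'):
    p=robot.read_camera(n);W=cloud(p)
    bench=W[...,2][(abs(W[...,0]-.45)<.3)&(abs(W[...,1])<.4)]
    print(n,'bench z',np.nanmedian(bench))
    for m in['model_red','model_blue','model_yellow','model_white','pan_red','pan_blue','pan_yellow','lifter','lever_pad']:
        for d in robot.trace(m,p)[:5]:
            if d['confidence']<.2: continue
            k=d['pixels']
            P,c,s,a=fitrect(W,k,.002,.2)
            col=np.median(p['img'][k],0)
            print(m,round(d['confidence'],2),np.round(d['bbox']),k.sum(),'c',c,s,a,'z%',np.round(np.nanpercentile(P[:,2],[5,50,95,99])*1000,1),'rgb',col)
E
```

```text
scene bench z -0.00025513683827715905
model_red 0.53 [123. 250. 145. 263.] 259 c (574.5, -348.9) (60.2, 37.9) 89.6 z% [37.  45.6 55.2 56.6] rgb [142. 112.  88.]
model_blue 0.82 [273. 210. 295. 224.] 216 c (432.3, 56.5) (62.1, 31.9) -65.7 z% [ 6.  15.9 26.4 29.3] rgb [160.  104.  123.5]
model_blue 0.68 [346. 217. 369. 234.] 247 c (464.6, 285.3) (63.1, 38.4) 29.9 z% [ 5.3 14.9 27.3 29. ] rgb [ 76.  90. 131.]
model_blue 0.66 [393. 177. 415. 190.] 211 c (300.7, 457.5) (63.9, 39.8) -65.8 z% [ 5.3 13.8 26.2 27.8] rgb [154. 101. 120.]
model_blue 0.6 [361. 183. 382. 201.] 232 c (333.9, 344.9) (64.5, 40.6) -39.2 z% [ 5.6 13.1 26.7 28.3] rgb [164. 107. 124.]
model_blue 0.55 [346. 160. 359. 180.] 202 c (233.7, 300.0) (66.6, 40.7) 20.2 z% [ 5.5 14.1 27.  29.5] rgb [159. 104. 121.]
model_yellow 0.48 [224. 217. 244. 239.] 254 c (467.8, -82.1) (63.4, 38.2) 29.6 z% [ 6.9 14.5 26.4 28.8] rgb [148. 165.  46.]
model_white 0.84 [305. 213. 324. 233.] 264 c (447.7, 148.5) (68.4, 38.4) 13.5 z% [ 5.9 13.5 26.5 28.7] rgb [144.5 162.  136.5]
model_white 0.74 [210. 245. 266. 316.] 2986 c (648.8, -64.2) (180.9,
[... 1610 characters left out ...]
2.] 281 c (445.9, 145.4) (63.1, 36.4) 13.3 z% [10.4 18.2 29.1 31. ] rgb [138. 140. 126.]
pan_red 0.67 [163. 123. 211. 186.] 2685 c (653.3, 287.5) (179.2, 142.5) -2.3 z% [ 2.5  5.8 35.  37. ] rgb [153.  26.  22.]
pan_blue 0.94 [222. 120. 276. 186.] 2662 c (647.9, 110.4) (191.8, 137.2) 2.1 z% [ 2.5  5.8 34.8 36.7] rgb [ 37.  59. 155.]
pan_yellow 0.63 [281. 111. 337. 177.] 2721 c (655.7, -70.4) (194.7, 141.7) 2.0 z% [ 2.6  6.  34.9 36.7] rgb [153. 152.  16.]
lifter 0.78 [383. 139. 444. 188.] 1597 c (544.8, -353.0) (150.9, 142.6) -4.3 z% [17.  48.1 89.6 92.2] rgb [83. 83. 87.]
lever_pad 0.9 [385. 155. 444. 191.] 501 c (532.1, -348.5) (135.0, 124.8) 85.6 z% [46.3 84.6 91.7 93. ] rgb [88. 80. 75.]
```

```bash
python3 - <<'E'
from h import *
a=np.load('scene0.npz')['img'];b=np.load('top0.npz')['img']
c=cv2.resize(a[200:290,100:400],None,fx=2.6,fy=2.6,interpolation=cv2.INTER_CUBIC)
d=cv2.resize(b[130:240,160:460],None,fx=2.6,fy=2.6,interpolation=cv2.INTER_CUBIC)
save('crop0.png',np.vstack([c,d]))
E
```

```text
(no output)
```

View pics/crop0.png

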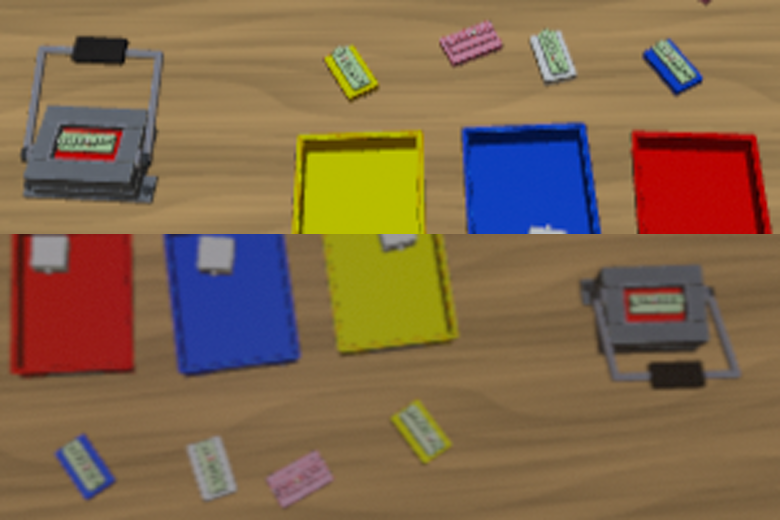

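The crop confirms it: blue, yellow and white bases are distinct, the pinks are separate, and the red plate is in the lifter. Next I refine the plate, pan and lifter poses.

```bash
cat > m.py <<'E'
from h import *
def colmask(img,c):
    h=cv2.cvtColor(img,cv2.COLOR_RGB2HSV);H,S,V=h[...,0].astype(int),h[...,1],h[...,2]
    if c=='red': k=((H<8)|(H>172))&(S>150)
    if c=='blue':k=(abs(H-111)<12)&(S>130)
    if c=='yellow':k=(abs(H-30)<5)&(S>170)
    return k&(V>50)
E
python3 - <<'E'
from m import *
for n in('scene','top'):
    d=np.load(n+'0.npz');p={k:d[k] for k in d};W=cloud(p);zb=-.0003 if n=='scene' else .0019
    for c in('red','blue','yellow'):
        k=colmask(p['img'],c)
        g={'red':(.575,-.35),'blue':(.462,.283),'yellow':(.467,-.083)}[c]
        near=(np.hypot(W[...,0]-g[0],W[...,1]-g[1])<.05)
        P,ce,s,a=fitrect(W,k&near,.003,.2); print(n,c,'model',ce,s,a,len(P))
        g={'red':(.65,.287),'blue':(.645,.11),'yellow':(.65,-.065)}[c]
        near=(np.hypot(W[...,0]-g[0],W[...,1]-g[1])<.13)
        P,ce,s,a=fitrect(W,k&near,.024+zb,.06); 
        # floor
        Q=W[k&near];fz=np.nanmedian(Q[(Q[:,2]<.012)][:,2])-zb
        print(n,c,'pan rim',ce,s,a,len(P),'floor',round(fz*1000,1),'rimz',np.round(np.percentile(P[:,2],95)*1000,1))
    near=(abs(W[...,0]-.575)<.08)&(abs(W[...,1]+.35)<.09)
    P,ce,s,a=fitrect(W,near,.043+zb,.050+zb);print('lifter top',ce,s,a,len(P))
    near=(abs(W[...,0]-.49)<.06)&(abs(W[...,1]+.35)<.06)&(p['img'].max(2)<60)
    P,ce,s,a=fitrect(W,near,.06,.11);print('pad',ce,s,a,len(P),np.percentile(P[:,2],[50,90]))
s=robot.get_state();M=R.from_rotvec(s['ee_rot']).as_matrix();print(M.round(3))
E
```

```text
scene red model (573.2, -350.0) (66.3, 39.3) 86.2 110
scene red pan rim (653.6, 286.0) (178.9, 134.3) -2.4 610 floor 2.3 rimz 33.9
scene blue model (464.0, 286.1) (64.5, 40.0) 28.9 112
scene blue pan rim (642.5, 111.5) (179.4, 132.5) 2.0 565 floor 2.3 rimz 34.1
scene yellow model (465.5, -82.2) (65.2, 38.6) 27.3 106
scene yellow pan rim (648.0, -64.4) (179.4, 132.8) 1.6 485 floor 2.2 rimz 34.3
lifter top (576.8, -348.2) (134.7, 90.0) 85.1 891
pad (485.7, -342.0) (55.1, 28.6) 88.0 184 [0.08599745 0.08944168]
top red model (576.5, -352.7) (66.0, 37.9) 86.0 112
top red pan rim (652.3, 283.8) (178.9, 134.0) -2.4 524 floor 2.2 rimz 36.6
top blue model (460.2, 282.7) (59.1, 34.8) 29.5 91
top blue pan rim (640.1, 109.5) (177.1, 130.0) 2.4 414 floor 2.3 rimz 36.8
top yellow model (465.9, -84.8) (62.4, 37.8) 30.6 106
top yellow pan rim (647.7, -66.7) (177.5, 133.0) 2.0 402 floor 2.3 rimz 36.8
lifter top (575.7, -350.5) (134.1, 89.3) 86.5 865
pad (484.2, -343.5) (52.3, 27.0) 88.3 184 [0.08890076 0.09217274]
[[-0.911  0.413  0.   ]
 [ 0.413  0.911  0.   ]
 [-0.     0.    -1.   ]]
```

```bash
cat > g.py <<'E'
import sys; from h import *
# usage g.py x,y,z,jawdeg ...  (mm, deg)
s=robot.get_state();M=R.from_rotvec(s['ee_rot']).as_matrix();p=s['eef_pos']*1000
th=np.degrees(np.arctan2(M[1,1],M[0,1]))
print('t',round(s['clock'],2),'pos',p.round(1),'jaw',th.round(2),'tilt',M[:,2].round(3),'F',s['force'].round(1),'gap',round(s['finger_gap'],3),'q',s['joint_positions'].round(2))
for a in sys.argv[1:]:
    x,y,z,t=map(float,a.split(','))
    d=M.T@(np.array([x,y,z])-p)
    print(a,'->',d.round(1),'roll',round(np.radians(th-t),3))
E
python3 - <<'E'
import numpy as np
# lifter (575.7,-349.8), yaw -4
for f in np.linspace(.461,-.039,6):
    lx=12-115*np.cos(f);z=37+115*np.sin(f);c,s=np.cos(np.radians(-4)),np.sin(np.radians(-4))
    print(round(575.7+lx*c,1),round(-349.8+lx*s,1),round(z,1))
E
python3 g.py 485,-343.5,140,-4
```

```text
484.9 -343.5 88.2
480.3 -343.1 77.6
476.8 -342.9 66.7
474.4 -342.7 55.4
473.2 -342.6 44.0
473.0 -342.6 32.5
t 1.1 pos [227.2 500.9 231.3] jaw 65.6 tilt [ 0.  0. -1.] F [0.3 0.1 0.5] gap 1.0 q [ 0.99  0.26  0.02  1.33 -0.    1.42]
485,-343.5,140,-4 -> [-583.6 -662.5   91.3] roll 1.215
```

Request:
apply_moves --pt "-1 -584 -662 91 1.215" --pt "-1 -584 -662 91 1.215" --pt "-1 -584 -662 91 1.215" --pt "-1 -584 -662 91 1.215" --pt "-1 -584 -662 91 1.215" --pt "-1 -584 -662 91 1.215" --pt "-1 -584 -662 91 1.215" --pt "-1 -584 -662 91 1.215" --pt "-1 -584 -662 91 1.215" --pt "-1 -584 -662 91 1.215" --pt "-1 -584 -662 91 1.215" --pt "-1 -584 -662 91 1.215" --pt "-1 -584 -662 91 1.215" --pt "-1 -584 -662 91 1.215" --pt "-1 -584 -662 91 1.215" --pt "-1 -584 -662 91 1.215" --pt "-1 -584 -662 91 1.215" --pt "-1 -584 -662 91 1.215" --pt "-1 -584 -662 91 1.215" --pt "-1 -584 -662 91 1.215" --squeeze 40

```text
clock: 3.1
eef_pos: [0.4853, -0.3437, 0.1395]
ee_rot: [-2.298, -2.14, -0.0]
force: [-1.3, -0.3, -0.0]
finger_gap: -0.0
```

```bash
python3 g.py 485,-343.5,140,-4 485,-343.5,92,-4; python3 - <<'E'
from h import *
p=robot.read_camera('scene');save('s1.png',p['img'][150:300,60:260],3.8)
E
```

```text
t 3.1 pos [ 485.3 -343.7  139.5] jaw -4.09 tilt [-0.001  0.001 -1.   ] F [-1.3 -0.3 -0. ] gap -0.0 q [-0.76  0.37 -0.05  1.15  0.    0.88]
485,-343.5,140,-4 -> [ 0.2 -0.3 -0.5] roll -0.001
485,-343.5,92,-4 -> [ 0.2 -0.2 47.5] roll -0.001
```

View pics/s1.png

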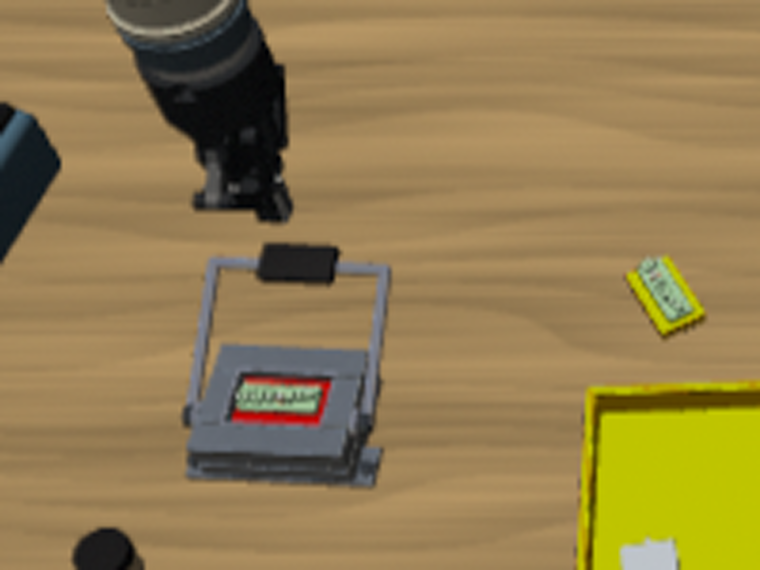

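Fingers are closed and sit about 50 mm over the pad (pad at crop 298,263). Now I press along the pad's arc: tool y is lifter x.

Request:
apply_moves --pt "-1 0 0 20 0" --pt "-1 0 0 40 0" --pt "-1 0 0 46 0" --pt "-1 0 0 50 0" --pt "-1 0 -2 55 0" --pt "-1 0 -4 60 0" --pt "-1 0 -6 66 0" --pt "-1 0 -8 72 0" --pt "-1 0 -9 78 0" --pt "-1 0 -10 84 0" --pt "-1 0 -11 90 0" --pt "-1 0 -12 95 0" --pt "-1 0 -12 100 0" --pt "-1 0 -12 104 0" --pt "-1 0 -12 104 0"

```text
clock: 4.65
eef_pos: [0.4735, -0.3424, 0.0355]
ee_rot: [-2.297, -2.142, 0.0]
force: [0.5, -0.3, 0.2]
finger_gap: -0.003
```

```bash
python3 g.py; python3 - <<'E'
from h import *
p=robot.read_camera('scene');save('s2.png',p['img'][150:300,60:260],3.8)
W=cloud(p);d=robot.trace('model_red',p)
for q in d[:2]: print(q['confidence'],q['bbox'],fitrect(W,q['pixels'],.02,.12)[1:],np.nanpercentile(W[q['pixels']][:,2],[5,50,95,99]))
E
```

```text
t 4.65 pos [ 473.5 -342.4   35.5] jaw -4.02 tilt [-0.001  0.    -1.   ] F [ 0.5 -0.3  0.2] gap -0.003 q [-0.77  0.44 -0.23  0.9  -0.    0.87]
0.6 [120.1, 245.8, 143.9, 263.3] ((576.2, -346.4), (60.8, 41.1), 84.9) [0.05065251 0.06085914 0.07374955 0.07585007]
```

View pics/s2.png

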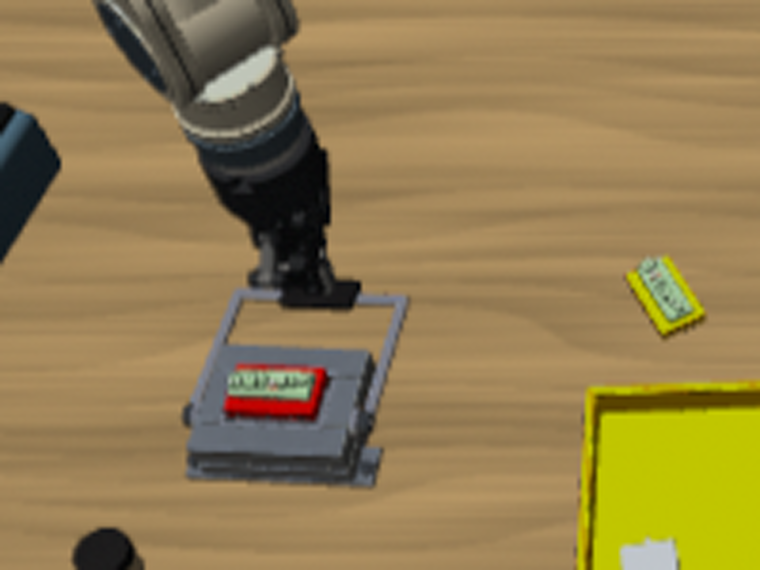

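The model has risen and its top is near 75 mm. I press on to the stop in small steps.

Request:
apply_moves --pt "-1 0 0 1.5 0" --pt "-1 0 0 3 0" --pt "-1 0 0 3 0"

```text
clock: 5.05
eef_pos: [0.4744, -0.3429, 0.0339]
ee_rot: [2.296, 2.141, 0.001]
force: [1.0, -0.1, 4.4]
finger_gap: -0.002
```

Request:
apply_moves --pt "-1 0 0 1 0" --pt "-1 0 0 2 0" --pt "-1 0 0 2 0"

```text
clock: 5.35
eef_pos: [0.4746, -0.343, 0.0333]
ee_rot: [2.295, 2.14, 0.001]
force: [-2.3, 2.8, 18.1]
finger_gap: 0.001
```

At the stop: 18 N and z no longer moves. I raise and look.

Request:
apply_moves --pt "-1 0 0 -50 0" --pt "-1 0 -20 -100 0" --pt "1 0 -30 -120 0" --pt "1 0 -30 -120 0"

```text
clock: 5.75
eef_pos: [0.444, -0.3414, 0.1552]
ee_rot: [2.294, 2.137, -0.0]
force: [-0.7, -0.6, -0.4]
finger_gap: 0.333
```

```bash
cat > look.py <<'E'
import sys;from m import *
# look.py color x y tag
c,x,y,tag=sys.argv[1],float(sys.argv[2]),float(sys.argv[3]),sys.argv[4]
ims=[]
for n in('scene','top'):
    p=robot.read_camera(n);W=cloud(p);zb=-.0003 if n=='scene' else .0019
    for q in robot.trace('model_'+c,p)[:6]:
        k=q['pixels'];P=W[k];P=P[np.isfinite(P[:,0])]
        if np.hypot(*(np.median(P[:,:2],0)-[x,y]))>.04: continue
        near=np.hypot(W[...,0]-x,W[...,1]-y)<.05
        pl=colmask(p['img'],c)&cv2.dilate(k.astype(np.uint8),np.ones((3,3))).astype(bool)
        print(n,'conf',round(q['confidence'],2),'all',fitrect(W,k,.004,.2)[1:],'plate',fitrect(W,pl,.004,.2)[1:],'z5,50,99',((np.percentile(P[:,2],[5,50,99])-zb)*1000).round(1),'platez',((np.nanpercentile(W[pl][:,2],[5,50,90])-zb)*1000).round(1))
    uv=np.linalg.inv(p['pose'])@np.array([x,y,.05,1]);uv=p['K']@uv[:3];u,v=(uv[:2]/uv[2]).astype(int)
    u=np.clip(u,60,499);v=np.clip(v,60,359)
    ims.append(cv2.resize(p['img'][v-60:v+60,u-60:u+60],(400,400),interpolation=cv2.INTER_CUBIC))
save(tag+'.png',np.hstack(ims))
E
python3 g.py; python3 look.py red .575 -.35 r1
```

```text
t 5.75 pos [ 444.  -341.4  155.2] jaw -4.04 tilt [ 0.004 -0.005 -1.   ] F [-0.7 -0.6 -0.4] gap 0.333 q [-0.81  0.3  -0.11  1.15 -0.    0.84]
scene conf 0.85 all ((576.8, -346.3), (62.1, 39.7), 86.3) plate ((572.4, -347.6), (64.6, 48.0), 87.3) z5,50,99 [53.7 62.3 77. ] platez [52.9 58.9 61.7]
top conf 0.89 all ((574.8, -349.0), (60.2, 37.2), 84.6) plate ((575.2, -349.1), (60.2, 36.4), 84.5) z5,50,99 [54.9 63.7 77.6] platez [54.1 59.1 61.6]
```

View pics/r1.png

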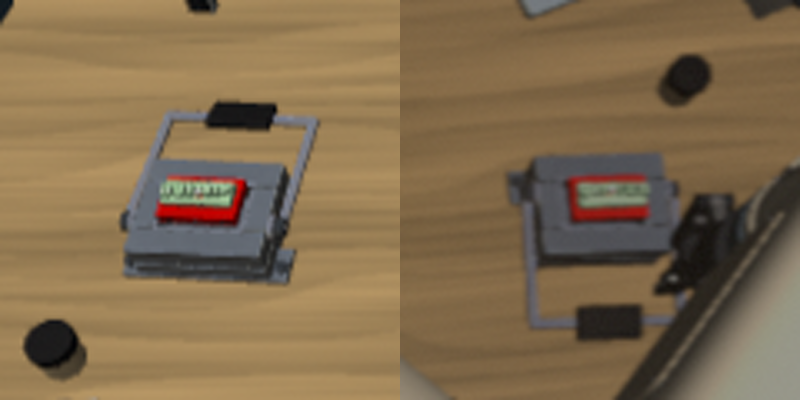

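The model is raised with its top at 77 mm and the lever is down. I move over it with the gripper open.

```bash
python3 g.py 575.8,-349,120,-4.5 575.8,-349,47,-4.5 
```

```text
t 5.95 pos [ 443.6 -339.9  150. ] jaw -4.0 tilt [-0.001  0.001 -1.   ] F [0.4 0.5 0.5] gap 0.68 q [-0.8   0.31 -0.12  1.15  0.    0.84]
575.8,-349,120,-4.5 -> [1.000e-01 1.326e+02 2.980e+01] roll 0.009
575.8,-349,47,-4.5 -> [1.000e-01 1.327e+02 1.028e+02] roll 0.009
```

Request:
apply_moves --pt "1 0 45 0 0.009" --pt "1 0 90 10 0.009" --pt "1 0 132.5 30 0.009" --pt "1 0 132.5 30 0.009" --pt "1 0 132.5 60 0.009" --pt "1 0 132.5 85 0.009" --pt "1 0 132.5 98 0.009" --pt "1 0 132.5 103 0.009" --pt "1 0 132.5 103 0.009" --pt "1 0 132.5 103 0.009"

```text
clock: 6.95
eef_pos: [0.5762, -0.3499, 0.0494]
ee_rot: [2.306, 2.131, 0.0]
force: [-0.6, -0.3, 0.0]
finger_gap: 1.003
```

```bash
python3 g.py; python3 look.py red .575 -.35 r2
```

```text
t 6.95 pos [ 576.2 -349.9   49.4] jaw -4.53 tilt [ 0.001 -0.001 -1.   ] F [-0.6 -0.3  0. ] gap 1.003 q [-0.67  0.56  0.03  1.04  0.    0.98]
scene conf 0.7 all ((577.7, -337.1), (41.8, 39.9), 85.1) plate ((572.5, -338.7), (48.8, 45.7), -2.0) z5,50,99 [50.5 61.1 76.5] platez [52.6 58.8 61.7]
```

View pics/r2.png

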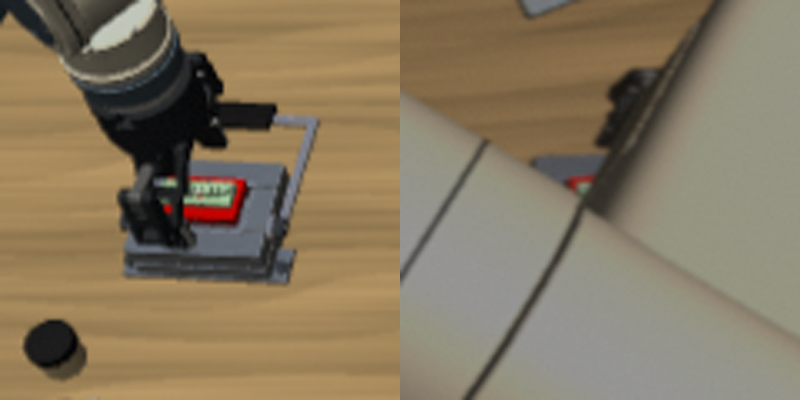

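```bash
python3 - <<'E'
from h import *
p=robot.read_camera('scene')
def pr(X): 
    q=np.linalg.inv(p['pose'])@np.r_[X,1];q=p['K']@q[:3];return (q[:2]/q[2]).round(1)
c=pr([.575,-.35,.05]).astype(int);c=np.clip(c,60,400);print(c)
for X in([.6185,-.353,.063],[.6185,-.353,.1],[.576,-.349,.076],[.576,-.349,.06]): print(X,(pr(X)-c+60)*400/120)
save('z.png',p['img'][c[1]-35:c[1]+25,c[0]-35:c[0]+25],10)
E
```

```text
[132 253]
[0.6185, -0.353, 0.063] [180.66666667 241.        ]
[0.6185, -0.353, 0.1] [166.66666667 217.        ]
[0.576, -0.349, 0.076] [192.         185.33333333]
[0.576, -0.349, 0.06] [197.66666667 196.        ]
```

View pics/z.png

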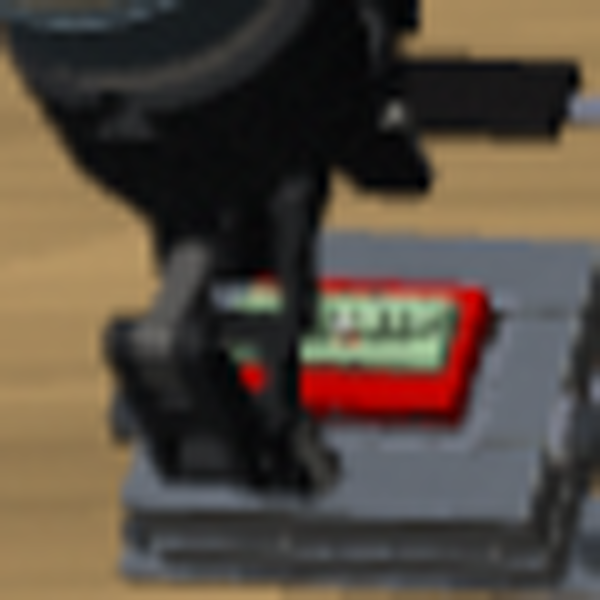

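The fingertips project where expected, straddling the model. I close gently.

Request:
apply_moves --pt "-1 0 0 1 0" --pt "-1 0 0 1 0" --pt "-1 0 0 1 0" --pt "-1 0 0 1 0" --pt "-1 0 0 1 0" --pt "-1 0 0 1 0" --pt "-1 0 0 1 0" --pt "-1 0 0 1 0" --pt "-1 0 0 1 0" --pt "-1 0 0 1 0" --squeeze 40

```text
clock: 8.2
eef_pos: [0.5759, -0.3495, 0.0474]
ee_rot: [2.307, 2.132, 0.0]
force: [-0.5, 1.0, 4.7]
finger_gap: 0.433
```

Request:
apply_moves --pt "-1 0 0 -5 0" --pt "-1 0 0 -15 0" --pt "-1 0 0 -35 0" --pt "-1 0 0 -60 0" --pt "-1 0 0 -80 0" --pt "-1 0 0 -80 0"

```text
clock: 8.8
eef_pos: [0.577, -0.3505, 0.1309]
ee_rot: [2.304, 2.128, 0.001]
force: [0.7, -0.0, -0.9]
finger_gap: 0.432
```

```bash
python3 g.py 621,286.3,150,87.6; python3 look.py red .575 -.35 r3
```

```text
t 8.8 pos [ 577.  -350.5  130.9] jaw -4.53 tilt [ 0.004 -0.003 -1.   ] F [ 0.7 -0.  -0.9] gap 0.432 q [-0.67  0.51  0.15  1.21 -0.    0.98]
621,286.3,150,87.6 -> [638.2  -6.3 -21. ] roll -1.608
scene conf 0.58 all ((535.8, -348.1), (135.2, 37.5), 24.3) plate ((535.0, -346.1), (135.0, 35.1), 22.8) z5,50,99 [ 43.7 144.5 174.5] platez [ 36.4 142.2 145.7]
```

View pics/r3.png

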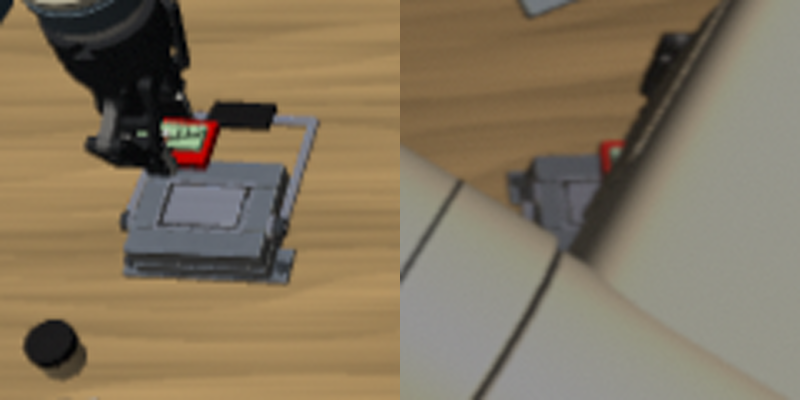

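Held (gap 0.43). I carry it to the red pan.

Request:
apply_moves --pt "-1 0 0 -21 0" --pt "-1 638 -6 -21 -1.608" --pt "-1 638 -6 -21 -1.608" --pt "-1 638 -6 -21 -1.608" --pt "-1 638 -6 -21 -1.608" --pt "-1 638 -6 -21 -1.608" --pt "-1 638 -6 -21 -1.608" --pt "-1 638 -6 -21 -1.608" --pt "-1 638 -6 -21 -1.608" --pt "-1 638 -6 -21 -1.608" --pt "-1 638 -6 -21 -1.608" --pt "-1 638 -6 -21 -1.608" --pt "-1 638 -6 -21 -1.608" --pt "-1 638 -6 -21 -1.608" --pt "-1 638 -6 -21 -1.608" --pt "-1 638 -6 -21 -1.608" --pt "-1 638 -6 -21 -1.608" --pt "-1 638 -6 -21 -1.608"

```text
clock: 10.8
eef_pos: [0.6203, 0.2856, 0.1481]
ee_rot: [-0.068, -3.14, 0.0]
force: [0.1, -0.5, -0.4]
finger_gap: 0.434
```

```bash
python3 g.py 621,286.3,50,87.6 621,286.3,8,87.6; python3 look.py red .62 .286 r4
```

```text
t 10.8 pos [620.3 285.6 148.1] jaw 87.51 tilt [-0. -0. -1.] F [ 0.1 -0.5 -0.4] gap 0.434 q [ 0.31  0.52  0.21  1.27 -0.    0.35]
621,286.3,50,87.6 -> [-0.7  0.8 98.1] roll -0.001
621,286.3,8,87.6 -> [ -0.7   0.8 140.1] roll -0.001
scene conf 0.78 all ((621.6, 286.4), (64.5, 36.5), -4.7) plate ((607.9, 303.2), (111.3, 46.8), -30.1) z5,50,99 [154.9 164.5 178.4] platez [  9.9 159.  162.2]
```

View pics/r4.png

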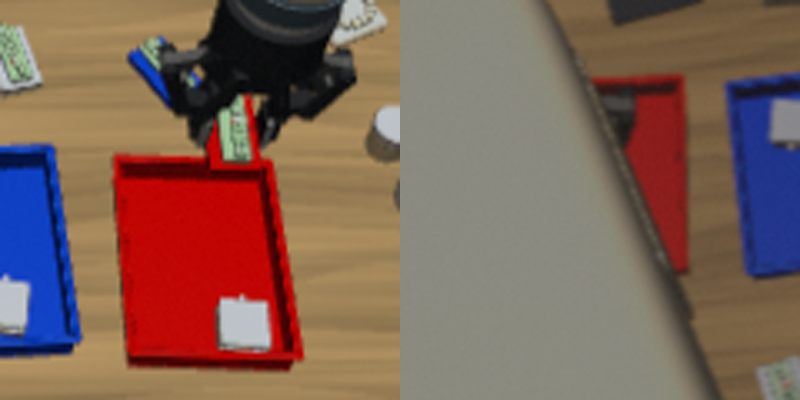

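The model is level and centred over the free floor of the red pan. I descend, then settle gently.

Request:
apply_moves --pt "-1 -1 1 45 0" --pt "-1 -1 1 85 0" --pt "-1 -1 1 115 0" --pt "-1 -1 1 130 0" --pt "-1 -1 1 138 0" --pt "-1 -1 1 140 0" --pt "-1 -1 1 141 0" --pt "-1 -1 1 142 0" --pt "-1 -1 1 142 0"

```text
clock: 11.9
eef_pos: [0.6217, 0.288, 0.0072]
ee_rot: [0.066, 3.14, 0.001]
force: [-0.1, -0.3, -0.7]
finger_gap: 0.433
```

Request:
apply_moves --pt "-1 0 0 0.7 0" --pt "-1 0 0 1.4 0" --pt "-1 0 0 1.4 0"

```text
clock: 12.2
eef_pos: [0.6213, 0.2879, 0.0049]
ee_rot: [0.066, 3.141, 0.0]
force: [-0.3, 0.9, -0.4]
finger_gap: 0.43
```

```bash
python3 g.py; python3 look.py red .62 .286 r5
```

```text
t 12.2 pos [621.3 287.9   4.9] jaw 87.61 tilt [ 0.  0. -1.] F [-0.3  0.9 -0.4] gap 0.43 q [ 0.31  0.61  0.    0.96 -0.    0.35]
scene conf 0.54 all ((625.5, 288.8), (60.0, 37.3), -4.3) plate ((625.4, 290.5), (61.1, 40.8), -7.4) z5,50,99 [12.8 20.1 34.4] platez [ 2.  15.6 19.8]
```

Request:
apply_moves --pt "-1 0 0 0.7 0" --pt "-1 0 0 1.4 0" --pt "-1 0 0 1.4 0"

```text
clock: 12.7
eef_pos: [0.6212, 0.2879, 0.0033]
ee_rot: [-0.066, -3.141, 0.0]
force: [0.2, -0.6, -0.6]
finger_gap: 0.433
```

Request:
apply_moves --pt "-1 0 0 0.6 0" --pt "-1 0 0 1.2 0" --pt "-1 0 0 1.2 0"

```text
clock: 13.0
eef_pos: [0.6213, 0.2879, 0.0026]
ee_rot: [0.066, 3.141, 0.0]
force: [-1.4, 0.1, 2.9]
finger_gap: 0.431
```

Contact at 2.9 N. Release.

Request:
apply_moves --pt "0.0 0 0 0 0" --pt "0.2 0 0 0 0" --pt "0.3 0 0 0 0" --pt "0.3 0 0 0 0" --pt "0.3 0 0 -8 0" --pt "0.3 0 0 -30 0" --pt "0.3 0 0 -70 0" --pt "0.3 0 0 -110 0" --pt "0.3 0 0 -110 0"

```text
clock: 13.9
eef_pos: [0.6238, 0.2888, 0.1193]
ee_rot: [0.065, 3.132, 0.005]
force: [0.8, 0.8, 0.9]
finger_gap: 0.652
```

```bash
python3 g.py 462,284.5,110,119.3; python3 look.py red .62 .286 r6;python3 look.py blue .462 .2845 b0
```

```text
t 13.9 pos [623.8 288.8 119.3] jaw 87.61 tilt [ 0.009  0.003 -1.   ] F [0.8 0.8 0.9] gap 0.652 q [0.31 0.53 0.16 1.19 0.   0.35]
462,284.5,110,119.3 -> [161.5 -11.1   7.7] roll -0.553
scene conf 0.72 all ((622.4, 289.2), (66.1, 39.0), -2.4) plate ((617.0, 288.2), (78.3, 43.2), -5.2) z5,50,99 [ 5.3 16.3 32.8] platez [-0.2 12.  15.9]
scene conf 0.67 all ((456.4, 281.0), (45.9, 31.9), 60.0) plate ((453.9, 280.9), (41.1, 39.5), -66.2) z5,50,99 [ 8.4 18.7 29.8] platez [ 6.8 11.2 14.2]
```

View pics/r6.png

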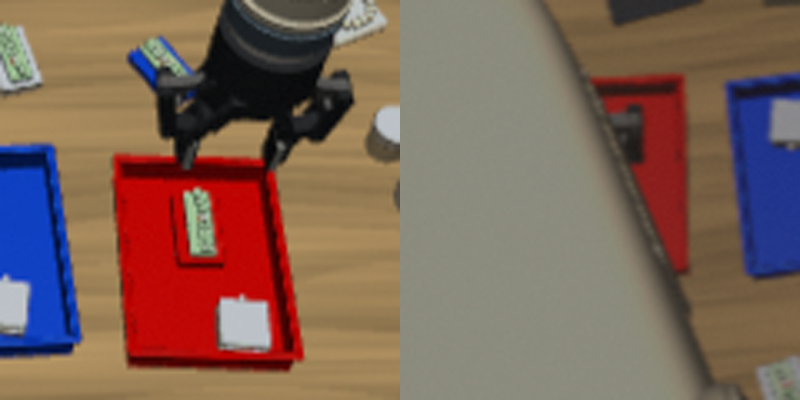

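Red is flat in its pan (crop 200,228). Next is blue.

```bash
python3 g.py 462,284.5,90,119.3
```

```text
t 14.3 pos [620.9 287.8 111.2] jaw 87.61 tilt [-0.002 -0.001 -1.   ] F [ 0.7 -0.3  0.5] gap 0.65 q [0.31 0.54 0.15 1.19 0.   0.35]
462,284.5,90,119.3 -> [158.6  -9.9  21.5] roll -0.553
```

Request:
apply_moves --pt "1 50 -3 0 -0.15" --pt "1 100 -6 0 -0.3" --pt "1 150 -9 0 -0.45" --pt "1 158.5 -10 10 -0.553" --pt "1 158.5 -10 21 -0.553" --pt "1 158.5 -10 21 -0.553" --pt "1 158.5 -10 21 -0.553"

```text
clock: 15.0
eef_pos: [0.4635, 0.2845, 0.0907]
ee_rot: [0.79, -3.04, 0.0]
force: [-0.5, -0.2, -0.6]
finger_gap: 1.0
```

```bash
python3 g.py 462,284.5,5,119.3; python3 look.py blue .462 .2845 b1
```

```text
t 15.0 pos [463.5 284.5  90.7] jaw 119.12 tilt [-0.001 -0.    -1.   ] F [-0.5 -0.2 -0.6] gap 1.0 q [ 0.4   0.33 -0.25  0.99 -0.   -0.11]
462,284.5,5,119.3 -> [ 1.3  0.8 85.7] roll -0.003
scene conf 0.63 all ((464.0, 285.1), (65.1, 40.2), 29.3) plate ((463.6, 285.3), (64.3, 39.7), 28.3) z5,50,99 [ 1.7 13.4 29.1] platez [ 6.9 11.  14.3]
top conf 0.68 all ((466.5, 270.7), (56.2, 7.7), 29.1) plate ((467.9, 270.2), (60.9, 10.1), 24.6) z5,50,99 [ 7.6 11.2 20.8] platez [ 7.8 10.9 13.1]
```

View pics/b1.png

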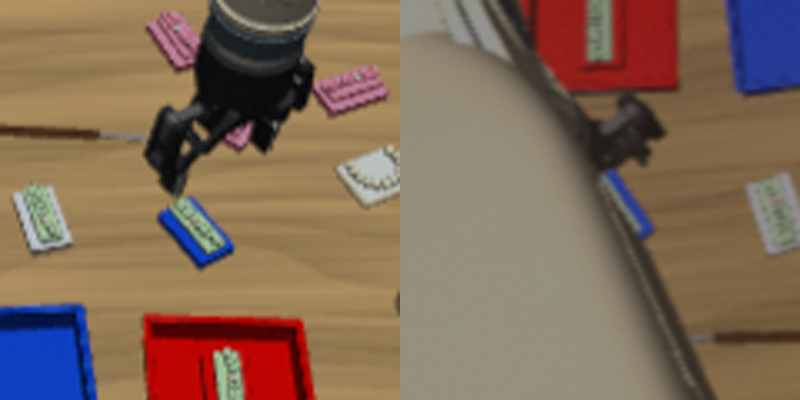

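The gripper is well placed over blue, clear of the white model (crop 43,215) and of everything else. I descend and close.

Request:
apply_moves --pt "1 1 1 40 0" --pt "1 1 1 70 0" --pt "1 1 1 82 0" --pt "1 1 1 86 0" --pt "1 1 1 86 0" --pt "-1 1 1 86 0" --pt "-1 1 1 86 0" --pt "-1 1 1 86 0" --pt "-1 1 1 86 0" --pt "-1 1 1 86 0" --pt "-1 1 1 86 0" --pt "-1 1 1 86 0" --pt "-1 1 1 86 0" --pt "-1 1 1 86 0"

```text
clock: 16.6
eef_pos: [0.4615, 0.2851, 0.0063]
ee_rot: [-0.794, 3.038, 0.0]
force: [-1.4, -1.7, 7.1]
finger_gap: 0.424
```

Request:
apply_moves --pt "-1 0 0 -5 0" --pt "-1 0 0 -15 0" --pt "-1 0 0 -40 0" --pt "-1 0 0 -80 0" --pt "-1 0 0 -105 0" --pt "-1 0 0 -105 0" --pt "-1 0 0 -105 0"

```text
clock: 17.3
eef_pos: [0.4613, 0.285, 0.111]
ee_rot: [-0.794, 3.038, 0.0]
force: [-0.2, 0.2, -1.7]
finger_gap: 0.427
```

```bash
python3 g.py 609.3,109.3,110,92.2; python3 look.py blue .462 .2845 b2
```

```text
t 17.3 pos [461.3 285.  111. ] jaw 119.29 tilt [ 0.001  0.001 -1.   ] F [-0.2  0.2 -1.7] gap 0.427 q [ 0.4   0.31 -0.23  1.04 -0.   -0.11]
609.3,109.3,110,92.2 -> [ -43.2 -225.6    1.1] roll 0.473
scene conf 0.53 all ((472.4, 292.4), (43.2, 38.4), 27.7) plate ((470.1, 291.9), (47.9, 39.9), 28.1) z5,50,99 [110.6 119.2 134. ] platez [110.7 115.4 118.1]
```

View pics/b2.png

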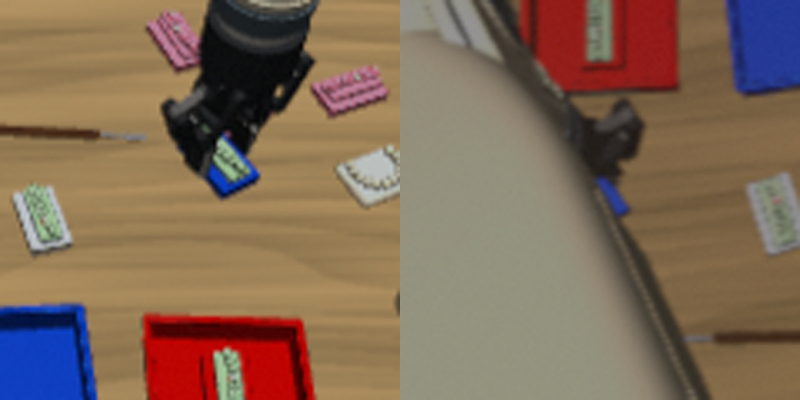

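Held, with its underside about 6 mm below TCP. I carry it to the blue pan at z≈111, passing above everything.

Request:
apply_moves --pt "-1 -43 -225 1 0.473" --pt "-1 -43 -225 1 0.473" --pt "-1 -43 -225 1 0.473" --pt "-1 -43 -225 1 0.473" --pt "-1 -43 -225 1 0.473" --pt "-1 -43 -225 1 0.473" --pt "-1 -43 -225 1 0.473" --pt "-1 -43 -225 1 0.473" --pt "-1 -43 -225 1 0.473"

```text
clock: 18.4
eef_pos: [0.6079, 0.1108, 0.1092]
ee_rot: [0.062, -3.14, -0.0]
force: [0.2, 0.5, 0.4]
finger_gap: 0.429
```

```bash
python3 g.py 609.3,109.3,14,92.2; python3 look.py blue .609 .109 b3
```

```text
t 18.4 pos [607.9 110.8 109.2] jaw 92.28 tilt [-0.001  0.    -1.   ] F [0.2 0.5 0.4] gap 0.429 q [ 0.04  0.43 -0.04  1.1   0.    0.  ]
609.3,109.3,14,92.2 -> [-1.4 -1.6 95.2] roll 0.001
scene conf 0.72 all ((609.4, 112.1), (65.3, 37.8), 3.6) plate ((599.5, 119.5), (86.8, 48.3), -4.4) z5,50,99 [108.3 117.9 131.7] platez [  1.6 113.2 116.4]
```

View pics/b3.png

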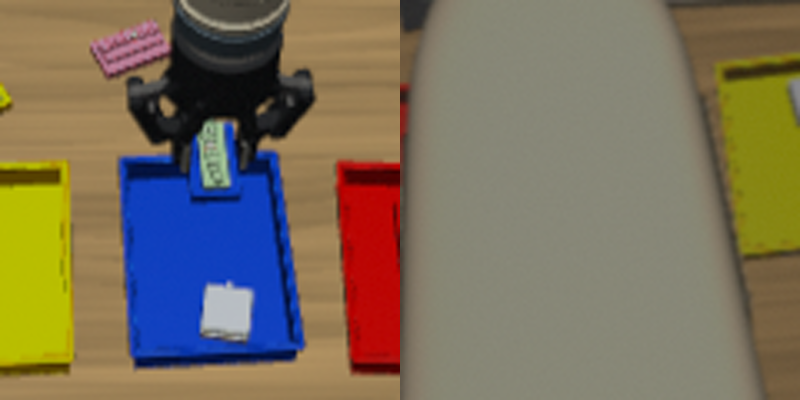

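Request:
apply_moves --pt "-1 -1 -1 45 0" --pt "-1 -1 -1 75 0" --pt "-1 -1 -1 88 0" --pt "-1 -1 -1 94 0" --pt "-1 -1 -1 96 0" --pt "-1 -1 -1 96 0"

```text
clock: 19.2
eef_pos: [0.6105, 0.1088, 0.0144]
ee_rot: [-0.06, 3.139, 0.0]
force: [-0.0, 0.8, -1.0]
finger_gap: 0.424
```

Request:
apply_moves --pt "-1 0 0 0.7 0" --pt "-1 0 0 1.4 0" --pt "-1 0 0 1.4 0"

```text
clock: 19.5
eef_pos: [0.61, 0.1088, 0.0124]
ee_rot: [-0.06, 3.14, 0.0]
force: [-0.6, 0.2, -0.9]
finger_gap: 0.428
```

Request:
apply_moves --pt "-1 0 0 0.7 0" --pt "-1 0 0 1.4 0" --pt "-1 0 0 1.4 0"

```text
clock: 19.8
eef_pos: [0.6097, 0.1087, 0.0104]
ee_rot: [0.06, -3.141, -0.0]
force: [0.3, -0.2, -1.4]
finger_gap: 0.428
```

Request:
apply_moves --pt "-1 0 0 0.5 0" --pt "-1 0 0 1 0" --pt "-1 0 0 1 0"

```text
clock: 20.1
eef_pos: [0.6098, 0.1088, 0.0094]
ee_rot: [0.06, -3.141, -0.0]
force: [0.4, 0.0, -1.5]
finger_gap: 0.425
```

Request:
apply_moves --pt "-1 0 0 0.5 0" --pt "-1 0 0 1 0" --pt "-1 0 0 1 0"

```text
clock: 20.4
eef_pos: [0.6098, 0.1087, 0.0093]
ee_rot: [-0.06, 3.14, -0.0]
force: [-2.9, -0.7, 7.6]
finger_gap: 0.422
```

Request:
apply_moves --pt "-1 0 0 0.5 0" --pt "-1 0 0 1 0" --pt "-1 0 0 1 0"

```text
clock: 20.7
eef_pos: [0.6098, 0.1088, 0.0093]
ee_rot: [-0.06, 3.14, -0.0]
force: [-6.4, -0.8, 17.8]
finger_gap: 0.426
```

```bash
python3 g.py ; python3 look.py blue .609 .109 b4
```

```text
t 20.7 pos [609.8 108.8   9.3] jaw 92.19 tilt [ 0.001 -0.    -1.   ] F [-6.4 -0.8 17.8] gap 0.426 q [ 0.04  0.51 -0.18  0.88 -0.    0.  ]
scene conf 0.65 all ((613.4, 109.9), (60.5, 38.3), 2.9) plate ((613.8, 109.6), (61.1, 43.4), 6.1) z5,50,99 [ 8.7 18.9 32. ] platez [ 1.2 13.2 18.8]
```

On the floor. I ease off the pressure, release and withdraw.

Request:
apply_moves --pt "-1 0 0 -1.3 0" --pt "-1 0 0 -1.3 0" --pt "0.0 0 0 -1.3 0" --pt "0.2 0 0 -1.3 0" --pt "0.3 0 0 -1.3 0" --pt "0.3 0 0 -1.3 0" --pt "0.3 0 0 -8 0" --pt "0.3 0 0 -30 0" --pt "0.3 0 0 -70 0" --pt "0.3 0 0 -100 0" --pt "0.3 0 0 -100 0" --pt "0.3 0 0 -100 0"

```text
clock: 22.1
eef_pos: [0.6101, 0.1088, 0.1084]
ee_rot: [-0.06, 3.139, 0.0]
force: [0.9, -0.4, 0.3]
finger_gap: 0.652
```

```bash
python3 look.py blue .609 .109 b5; python3 look.py yellow .466 -.084 y0; python3 g.py 465.7,-83.5,90,119.5
```

```text
scene conf 0.82 all ((610.3, 110.2), (66.3, 38.3), 2.1) plate ((605.8, 109.4), (76.4, 42.7), 7.1) z5,50,99 [ 7.1 17.  32.6] platez [ 0.6 11.8 16.3]
scene conf 0.52 all ((467.7, -81.6), (63.9, 38.4), 30.2) plate ((465.8, -82.1), (65.0, 37.3), 30.2) z5,50,99 [ 0.8 13.3 28.7] platez [ 4.7 11.3 13.9]
t 22.5 pos [609.5 108.7 106.8] jaw 92.19 tilt [-0.001 -0.    -1.   ] F [ 0.7 -0.1 -0.7] gap 0.65 q [ 0.04  0.43 -0.04  1.1  -0.    0.  ]
465.7,-83.5,90,119.5 -> [ 151.1 -186.6   17. ] roll -0.477
```

View pics/b5.png

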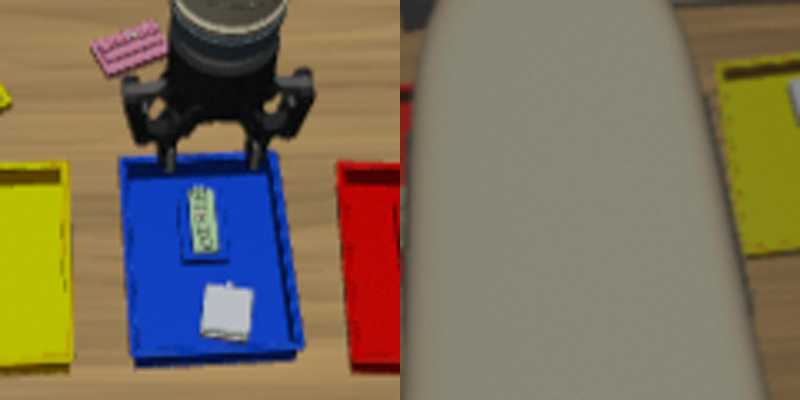

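View pics/y0.png

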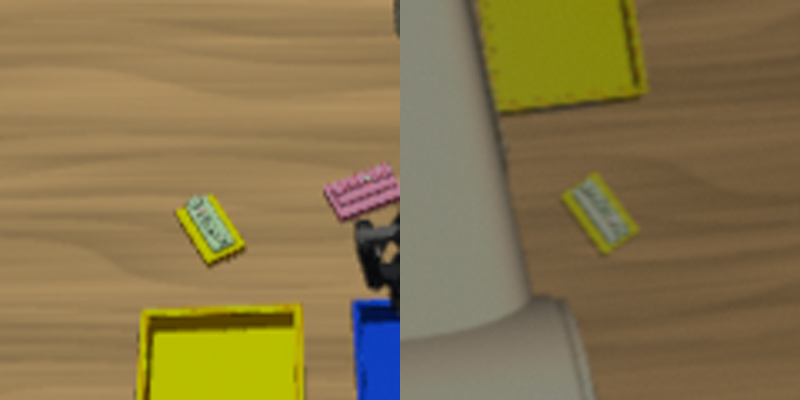

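Blue sits flat in its pan. Now yellow (scene crop 210,232), with jaw angle 120°.

Request:
apply_moves --pt "0.5 151 -187 0 -0.482" --pt "1 151 -187 0 -0.482" --pt "1 151 -187 0 -0.482" --pt "1 151 -187 0 -0.482" --pt "1 151 -187 0 -0.482" --pt "1 151 -187 10 -0.482" --pt "1 151 -187 17 -0.482" --pt "1 151 -187 17 -0.482" --pt "1 151 -187 17 -0.482"

```text
clock: 23.4
eef_pos: [0.4665, -0.083, 0.0902]
ee_rot: [0.81, -3.035, -0.001]
force: [-0.1, 0.2, 0.2]
finger_gap: 1.004
```

```bash
python3 look.py yellow .466 -.084 y1; python3 g.py 466,-83.5,6,120
```

```text
scene conf 0.83 all ((469.5, -81.7), (60.7, 36.5), 29.8) plate ((467.0, -80.8), (63.9, 37.5), 28.6) z5,50,99 [ 6.  14.4 28.6] platez [ 7.  11.2 13.9]
t 23.6 pos [466.5 -83.3  90.6] jaw 119.89 tilt [ 0. -0. -1.] F [ 0.2  0.6 -0.1] gap 1.001 q [-0.35  0.22 -0.41  0.94  0.   -0.88]
466,-83.5,6,120 -> [ 0.5  0.  84.6] roll -0.002
```

View pics/y1.png

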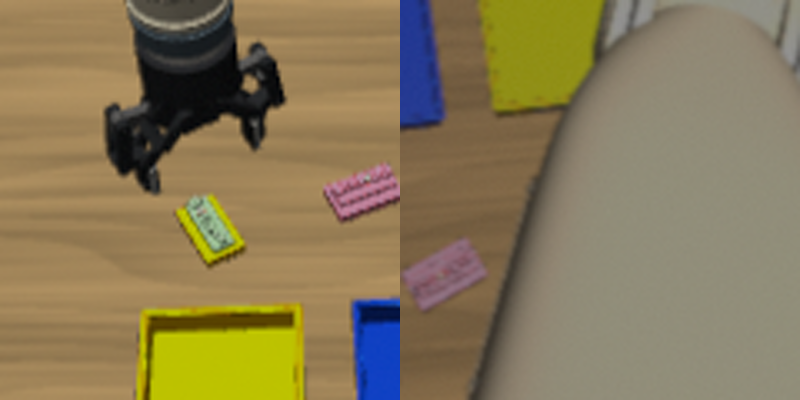

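Centred over yellow. I descend to z≈7, close and lift.

Request:
apply_moves --pt "1 0 0 40 0" --pt "1 0 0 68 0" --pt "1 0 0 80 0" --pt "1 0 0 84 0" --pt "1 0 0 84 0" --pt "-1 0 0 84 0" --pt "-1 0 0 84 0" --pt "-1 0 0 84 0" --pt "-1 0 0 84 0" --pt "-1 0 0 84 0" --pt "-1 0 0 84 0" --pt "-1 0 0 84 0" --pt "-1 0 0 84 0" --pt "-1 0 0 84 0"

```text
clock: 25.0
eef_pos: [0.4664, -0.0841, 0.0073]
ee_rot: [-0.808, 3.035, -0.001]
force: [-1.4, 0.0, 8.6]
finger_gap: 0.424
```

Request:
apply_moves --pt "-1 0 0 -5 0" --pt "-1 0 0 -15 0" --pt "-1 0 0 -40 0" --pt "-1 0 0 -80 0" --pt "-1 0 0 -105 0" --pt "-1 0 0 -105 0" --pt "-1 0 0 -105 0"

```text
clock: 25.7
eef_pos: [0.4661, -0.0839, 0.1121]
ee_rot: [-0.808, 3.035, -0.001]
force: [-0.3, 0.3, -2.8]
finger_gap: 0.421
```

```bash
python3 look.py yellow .466 -.084 y2; python3 g.py 615.8,-66.5,110,91.8
```

```text
scene conf 0.82 all ((467.3, -81.4), (65.2, 35.9), 27.4) plate ((466.3, -81.6), (62.1, 37.9), 29.9) z5,50,99 [110.5 121.3 133.4] platez [112.6 116.2 119.4]
t 25.9 pos [465.4 -83.6 110.5] jaw 119.81 tilt [-0.002  0.001 -1.   ] F [-0.1 -0.2 -2.3] gap 0.421 q [-0.36  0.2  -0.38  0.99  0.   -0.88]
615.8,-66.5,110,91.8 -> [-139.1  -59.9    0.3] roll 0.489
```

View pics/y2.png

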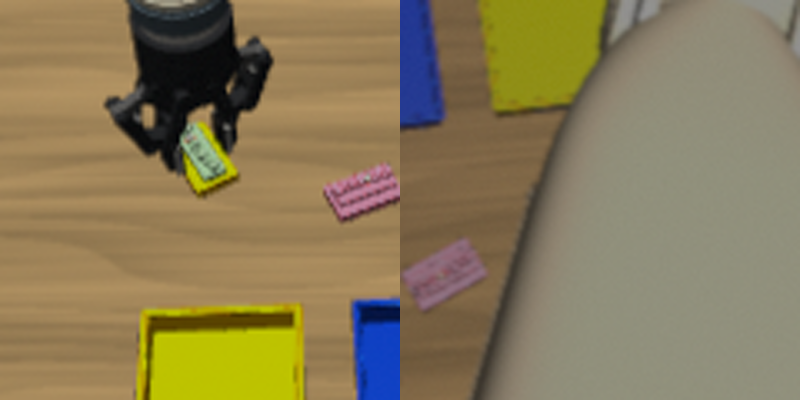

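Yellow is held with its underside about 6 mm below TCP. I carry it to the yellow pan.

Request:
apply_moves --pt "-1 -139 -60 0 0.489" --pt "-1 -139 -60 0 0.489" --pt "-1 -139 -60 0 0.489" --pt "-1 -139 -60 0 0.489" --pt "-1 -139 -60 0 0.489" --pt "-1 -139 -60 0 0.489" --pt "-1 -139 -60 0 0.489" --pt "-1 -139 -60 0 0.489"

```text
clock: 26.7
eef_pos: [0.6157, -0.067, 0.1119]
ee_rot: [-0.049, 3.141, -0.0]
force: [-0.8, -0.4, -1.1]
finger_gap: 0.424
```

```bash
python3 look.py yellow .616 -.067 y3; python3 g.py 615.8,-66.5,13,91.8
```

```text
t 26.9 pos [616.2 -67.  111.9] jaw 91.79 tilt [ 0.001 -0.    -1.   ] F [ 0.7  0.2 -0.5] gap 0.42 q [-0.24  0.43 -0.03  1.11 -0.   -0.27]
615.8,-66.5,13,91.8 -> [ 0.5  0.5 98.9] roll -0.0
```

View pics/y3.png

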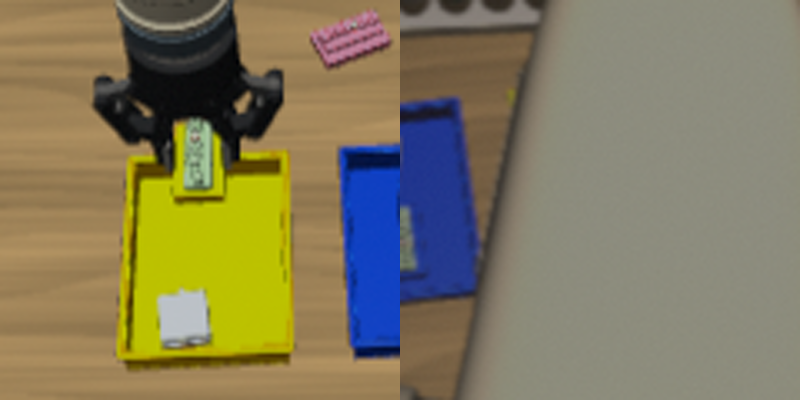

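Request:
apply_moves --pt "-1 0 0 45 0" --pt "-1 0 0 75 0" --pt "-1 0 0 90 0" --pt "-1 0 0 96 0" --pt "-1 0 0 98 0" --pt "-1 0 0 99 0" --pt "-1 0 0 99 0"

```text
clock: 27.6
eef_pos: [0.617, -0.067, 0.0135]
ee_rot: [-0.049, 3.14, -0.001]
force: [0.5, 0.2, -2.3]
finger_gap: 0.423
```

Request:
apply_moves --pt "-1 0 0 0.7 0" --pt "-1 0 0 1.4 0" --pt "-1 0 0 1.4 0"

```text
clock: 27.9
eef_pos: [0.6165, -0.0669, 0.0113]
ee_rot: [-0.049, 3.141, -0.0]
force: [0.0, -0.9, -1.0]
finger_gap: 0.421
```

Request:
apply_moves --pt "-1 0 0 0.5 0" --pt "-1 0 0 0.8 0" --pt "-1 0 0 0.8 0"

```text
clock: 28.2
eef_pos: [0.6165, -0.0669, 0.0105]
ee_rot: [-0.049, 3.141, -0.0]
force: [-1.0, 0.4, 2.1]
finger_gap: 0.425
```

Contact at 2 N. Release and withdraw.

Request:
apply_moves --pt "-1 0 0 0.3 0" --pt "0.0 0 0 0.3 0" --pt "0.2 0 0 0.3 0" --pt "0.3 0 0 0.3 0" --pt "0.3 0 0 0.3 0" --pt "0.3 0 0 -8 0" --pt "0.3 0 0 -30 0" --pt "0.3 0 0 -70 0" --pt "0.3 0 0 -110 0" --pt "0.3 0 0 -150 0" --pt "0.3 0 0 -150 0"

```text
clock: 29.3
eef_pos: [0.6187, -0.0674, 0.1669]
ee_rot: [-0.049, 3.132, -0.004]
force: [1.3, -0.4, -0.3]
finger_gap: 0.649
```

```bash
python3 g.py 350,-250,200,60; python3 look.py yellow .616 -.067 y4
```

```text
t 29.3 pos [618.7 -67.4 166.9] jaw 91.79 tilt [ 0.009 -0.002 -1.   ] F [ 1.3 -0.4 -0.3] gap 0.649 q [-0.24  0.4   0.06  1.23 -0.   -0.27]
350,-250,200,60 -> [ 274.  -174.2  -35.2] roll 0.555
scene conf 0.89 all ((619.4, -65.8), (60.5, 38.5), 4.1) plate ((616.8, -64.4), (65.4, 42.9), -2.1) z5,50,99 [ 9.  17.3 31. ] platez [ 0.8 13.2 16.4]
```

View pics/y4.png

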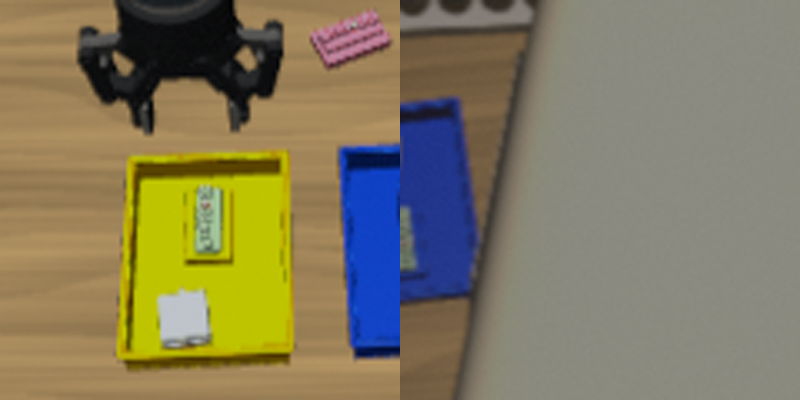

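Yellow is flat in its pan. I retreat to clear the views for a final check.

Request:
apply_moves --pt "0.3 0 0 -35 0" --pt "0.3 274 -174 -35 0" --pt "0.3 274 -174 -35 0" --pt "0.3 274 -174 -35 0" --pt "0.3 274 -174 -35 0" --pt "0.3 274 -174 -35 0" --pt "0.3 274 -174 -35 0" --pt "0.3 274 -174 -35 0" --pt "0.3 274 -174 -35 0" --pt "0.3 274 -174 -35 0" --pt "0.3 274 -174 -35 0"

```text
clock: 30.6
eef_pos: [0.3484, -0.2489, 0.1947]
ee_rot: [0.05, -3.141, -0.001]
force: [-0.3, -0.5, -0.1]
finger_gap: 0.646
```

```bash
for a in "red .621 .288" "blue .61 .109" "yellow .616 -.067"; do python3 look.py $a f_${a%% *}; done; python3 - <<'E'
from h import *
ps=[]
for n in('scene','top'):
    p=robot.read_camera(n);W=cloud(p);ps.append(p['img'])
    for q in robot.trace('model_white',p)[:2]: print(n,q['confidence'],fitrect(W,q['pixels'],.002,.2)[1:])
save('fin.png',np.vstack([ps[0][140:340],ps[1][100:320]]),1.4)
E
python3 g.py
```

```text
scene conf 0.53 all ((622.0, 289.3), (66.7, 39.0), -2.9) plate ((618.0, 289.0), (76.9, 44.4), -8.7) z5,50,99 [ 6.5 16.1 31.9] platez [-0.4 11.7 15.6]
top conf 0.77 all ((619.9, 286.0), (63.9, 37.9), -2.7) plate ((623.1, 287.5), (73.1, 44.4), -2.6) z5,50,99 [ 8.8 18.3 31.9] platez [-0.2 11.3 15.7]
scene conf 0.66 all ((613.2, 110.0), (60.2, 37.2), 1.8) plate ((612.5, 111.1), (62.8, 41.6), -1.9) z5,50,99 [11.5 18.9 32.2] platez [ 1.2 12.7 16.8]
top conf 0.65 all ((607.5, 107.5), (61.6, 38.8), -2.4) plate ((610.4, 107.0), (73.9, 44.0), -4.3) z5,50,99 [ 8.3 17.5 32.9] platez [-0.  12.6 16.3]
scene conf 0.71 all ((616.9, -65.3), (65.6, 37.9), 1.7) plate ((612.4, -64.5), (77.0, 40.4), 1.8) z5,50,99 [ 9.9 16.5 32. ] platez [ 0.8 12.9 16. ]
scene 0.49 ((449.2, 148.6), (64.1, 38.7), 13.8)
top 0.5 ((448.5, 145.6), (67.4, 37.2), 14.0)
t 31.4 pos [ 348.  -249.4  195.3] jaw 91.78 tilt [ 0. -0. -1.] F [-0.   0.1  0.1] gap 0.655 q [-0.82  0.07 -0.31  1.19  0.   -0.85]
```

View pics/fin.png

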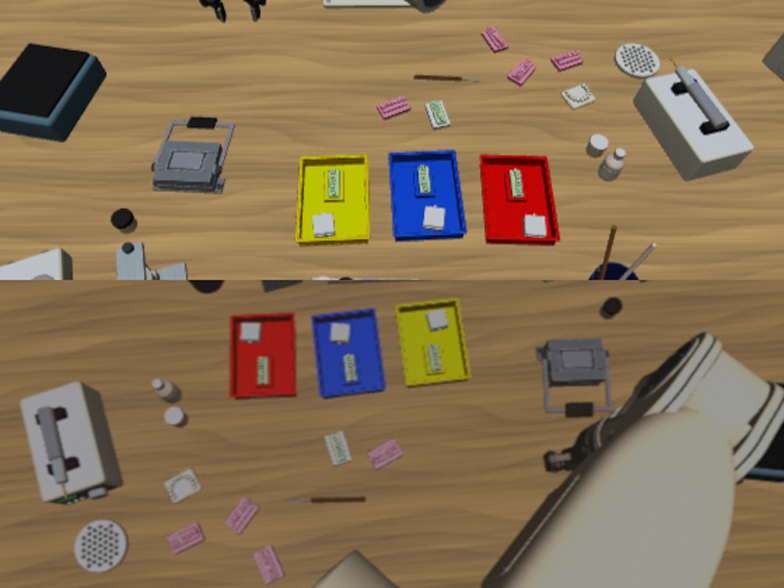

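The final picture shows all three models in the matching pans: yellow (333,182), blue (424,180) and red (516,182). Tops are at 32–33 mm, so they lie flat. White (437,113) and the pinks have not moved, and the arm is clear.

```bash
python3 -c "
from workcell import robot
print(robot.sign_off())"
```

```text
the job is handed in; nothing more can be done
None
```

The red, blue and yellow models are each in the pan of their own colour, and I handed the job in at about 31 s of the 104 s allowed.

I pressed the lifter's lever to its stop with closed fingers (about 18 N), and the red model rose to a top height of about 77 mm. I then placed red, blue and yellow in that order. They settled on the pan floors at about 3 N, 18 N and 2 N. Blue's 18 N was more than I intended, so I eased off before releasing it.

**Final checks:**
- **Models in pans:** tops at about 32–33 mm, against 31 mm expected, so they lie flat with teeth up, clear of the crown boxes. Red and blue were seen by both cameras; for yellow, only the scene camera's detector gave a reading.
- **White model:** it reads within about 3 mm of its starting place in both views, which is measurement noise; it was never touched.
- **Pink look-alikes:** they look unmoved, and the arm stands clear with no force on it.
- **Disagreement:** the two cameras differ by 2–6 mm on the model centres, which is harmless here. The coloured-plate fits inside the pans are unreliable because pan and plate share a colour, so I relied on the whole-model outlines instead.

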